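# Close up the oiler on the framing bench's air line

### The arm

A 6-joint arm with a two-finger parallel gripper is mounted at the origin on the work surface. World frame = base frame: x ahead of the robot, y to its left, z up, the work surface at z = 0. Lengths are in m, angles in rad, forces in N, time in s.
With the tool pointing down it reaches from about 0.3 to 0.85 m from the base axis. Payload 5.4 kg.
Tool frame: the origin (TCP) lies between the finger pads; the fingertips stand 8 mm ahead of it and the grasp point (between the pads) lies 11 mm behind it (nose_length is the x of the fingertips in the tool frame, in m); x points along the fingers, z is the direction in which the jaws open and shut, and the axes are right-handed (so a half turn about x gives the same grasp; the last joint's range is limited). The gripper opens to 85 mm and grips with 20 to 120 N. Pads are 22 mm wide; open, the fingers measure 114 mm over their backs; the gripper's body (76 mm by 85 mm) begins 54 mm behind the grasp point. The pads swing forward as they close: fully open they stand 13 mm farther back than shut.
Start: joints at [0.994, 0.158, 1.597, -0, 1.386, -0.21], TCP at [0.206, 0.537, 0.21] pointing down, gripper open.
Joint ranges: [-2.91, 2.91], [-0.94, 2.29], [0.18, 2.7], [-1.29, 4.43], [0.17, 2.64], [-3, 3]. Speed limits (rad/s): [2.57, 2.57, 3.14, 3.14, 3.14, 3.14].

### API

Orientations are given as a unit quaternion [w, x, y, z].
In Python, from plant import * gives the robot as it stands. Calls block until the motion is done:
- move_pose(position, orientation): joint-space move of the TCP to a pose.
- move_linear(position, speed=0.15, orientation=None): straight line of the TCP; orientation=None keeps the orientation; speed is the mean speed in m/s.
- move_j(angles): joint-space move.
- gripper_to(opening, strength=None): finger opening in m; strength is the grip in N (None keeps the last); returns when the fingers have stopped.
- hold(seconds).
- solve_ik(position, orientation): joint angles nearest the present ones, or None.
- snapshot(name): name is "scene" or "side" or "wrist"; returns the picture (480x640x3 uint8, red, green, blue); there is no depth.
- camera_info(name): a dict with "mtx" (3x3 intrinsics, pixels), "extrinsics" (4x4, takes a point from camera to world coordinates). Camera axes: x right, y up, looking along -z (the intrinsics and any distortion apply to the point x, -y, -z); pixel columns grow to the right and rows downward; lengths in m; the calibration is good to about 2 mm. A picture is of the moment at which its call begins: read the wrist's pose just before it. camera_info takes no time and is no camera call; for the wrist camera it gives the pose at the moment of the call.
A pose or a line that the arm cannot do raises IKError and nothing moves.
- sign_off(): hands the job in, once; it reports no verdict.
Readings, each from a call of its own:
- get_time(): time.
- get_joints(): joint angles.
- get_qvel(): joint speeds.
- get_joint_efforts(): joint torques, N m.
- get_tcp_pos(): TCP position.
- get_tcp_rot(): TCP orientation.
- get_contact_force(): force on the tool from outside, world axes, zero at the start.
- get_wrist_torque(): the same for the moment, N m.
- get_finger_gap(): finger opening in m.
Only numpy, scipy, OpenCV 4.12 (cv2) and the standard library are available. Lean on these libraries where they do the work, as an engineer would, in place of code of your own. Each camera call takes 0.05 s, during which the arm holds its last target.

### The job

On the framing bench's air rail, first shut off the air: press the valve's sprung bar knob down, turn it a quarter turn clockwise while pressed, and let it spring back up locked. Then screw the oiler's knurled filler cap clockwise until it bottoms out, back it off a quarter turn, and finish still gripping the cap there, because trapped air is bleeding past its thread: do not let go at the end. Leave the tape measure, the pine offcut and the screwdriver where they lie.

Things in the scene. Friction and masses are not known exactly. Their poses are not given: they have to be found in the camera images.
- rail: Air service rail: fixed aluminium extrusion 360 (its y) x 90 (x) x 20 mm high, origin at the centre of its underside. On it stand two modules 156 to 200 mm apart along y, in either order: the valve (grey block, black bar knob, in all 124 mm above the bench) and the oiler (clear bowl, square grey head, knurled steel cap, about 160 mm above the bench). An air pipe runs along y through both.
- valve_grip (a point): On the valve knob's axis, at grip height. Black upright bar 44 (point's y) x 15 (x) x 30 mm high on a round skirt 48 mm across; the point is 12 mm below the bar's top, 18 mm above the skirt, which fingertips may rest on and push. 8 mm under the skirt is the fixed collar (44 mm across, on a 56 mm square block). Moves with the knob. Bar along the pipe: air on; across it: shut.
- valve (a joint): Turn of the valve knob in rad: 0 = air on (start), 1.57 = air shut, growing clockwise seen from above; stops at both ends. A lug locks it at both ends unless the knob is pressed down by 5 mm or more; part-way round it cannot come up. Friction about 0.03 N m.
- valve_press (a joint): How far the valve knob is pressed down, m: 0 = up, 0.006 = fully down. Spring: 4 N to start, 9 N fully down. It springs up by itself at either end of the turn.
- cap_grip (a point): On the axis of the oiler's filler cap, at grip height: 13 mm below its top, 17 mm above its underside. Upright knurled steel cylinder 42 mm across, 30 mm high, a small raised index rib on top (point's x). Below it a narrower neck (39 mm at the shoulder); the oiler's 60 mm square head lies 31 mm below the point when the cap is home. Rises, sinks and turns with the cap.
- cap (a joint): Rad unscrewed from the bottomed-out position: 0 = bottomed out hard on its shoulder; grows counter-clockwise seen from above. Starts between 2.0 and 3.6, engaged on its thread. Lifts 4 mm per full turn (0.64 mm per rad). Right-hand thread, friction about 0.04 N m; stays where it is left. 1.57 = backed off a quarter turn.
- tape_measure: Loose yellow tape measure, a bystander, about 68 x 36 x 56 mm, origin at the centre of its underside.
- pine_offcut: Loose pine offcut, a bystander, 45 x 120 (its y) x 38 mm high, origin at the centre of its underside.
- screwdriver: Loose screwdriver, a bystander, 180 mm long, lying along its x with the handle to -x; origin under its middle.

How it is judged:
On the way, in this order (a step that is already met when the one before it is completed fails the run):
1. the valve knob has been pressed, turned to shut and has sprung back up (value of joint valve above 1.42 rad and value of joint valve_press below 0.0015 m), for 0.2 s.
2. the filler cap is screwed on until it bottoms out (value of joint cap below 0.08 rad), for 0.2 s.
At the end, for the whole second after the job is handed in: The cap is backed off a quarter turn (1.25 to 1.89 rad) from its bottomed-out position, at rest, with the fingers still gripping it (more than 2 N, grasp point within 30 mm of the cap's grip point), and the valve is shut (above 1.42 rad) with its knob sprung up (within 1.5 mm) (all of step 1 and value of joint cap between 1.25 and 1.89 rad and velocity of joint cap between -0.1 and 0.1 rad/s and contact force between the fingers and cap above 2 N and distance between the grasp point and cap_grip below 0.03 m); the arm keeps its last pose, push and grip.
It fails at once if the tape measure is displaced by more than 30 mm (distance of tape_measure from where it was at the start of the episode above 0.03 m).
It fails at once if the pine offcut is displaced by more than 30 mm (distance of pine_offcut from where it was at the start of the episode above 0.03 m).
It fails at once if the screwdriver is displaced by more than 30 mm (distance of screwdriver from where it was at the start of the episode above 0.03 m).
It also fails if it takes over 72 s, if anything falls off the work surface, if the arm or the gripper's body presses on something with over 40 N, if the wrist force passes 120 N, or if a joint passes its speed limit or range.

## Working session

There is one attempt and no reset: what is moved stays moved. The work goes in short steps, each a Python script; the robot and the scene stay as the last script left them, time stands still between calls to the robot, and variables do not carry over. Pictures are saved under pics/ and viewed, and the job is handed in when it is done.

```bash
ls; mkdir -p pics; python3 - <<'E'
from plant import *
import cv2,numpy as np
for n in ["scene","side","wrist"]:
    ci=camera_info(n); print(n,np.round(ci["mtx"],1).tolist(),np.round(ci["extrinsics"],3).tolist(),[k for k in ci])
    cv2.imwrite(f"pics/{n}0.png",snapshot(n)[:,:,::-1])
print(get_time(),get_tcp_pos(),get_tcp_rot(),get_finger_gap())
E
```

```text
pics
scene [[448.1, 0.0, 318.3], [0.0, 448.1, 235.4], [0.0, 0.0, 1.0]] [[-0.543, -0.648, 0.534, 0.96], [0.839, -0.411, 0.356, 0.327], [-0.011, 0.641, 0.767, 0.621], [0.0, 0.0, 0.0, 1.0]] ['mtx', 'extrinsics']
side [[604.7, 0.0, 326.2], [0.0, 604.7, 241.8], [0.0, 0.0, 1.0]] [[0.835, 0.394, -0.384, 0.178], [-0.55, 0.601, -0.579, -0.536], [0.002, 0.695, 0.719, 0.857], [0.0, 0.0, 0.0, 1.0]] ['mtx', 'extrinsics']
wrist [[413.7, 0.0, 316.6], [0.0, 413.7, 240.0], [0.0, 0.0, 1.0]] [[0.358, -0.887, -0.292, 0.131], [0.934, 0.34, 0.114, 0.565], [-0.002, -0.313, 0.95, 0.373], [0.0, 0.0, 0.0, 1.0]] ['mtx', 'extrinsics']
0.15 [0.20594228 0.53632349 0.2088431 ] [ 0.58232479 -0.40062873  0.58327069  0.40023713] 0.08572921540850212
```

View pics/scene0.png

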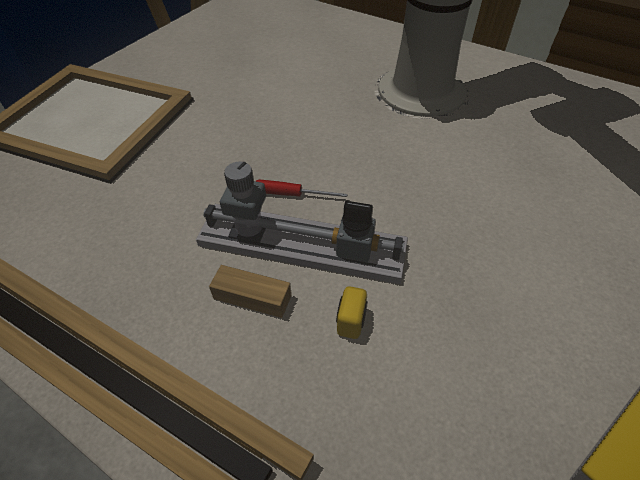

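View pics/side0.png

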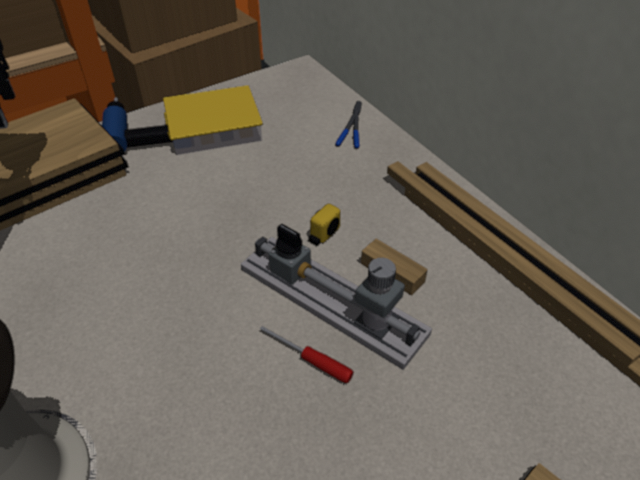

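View pics/wrist0.png

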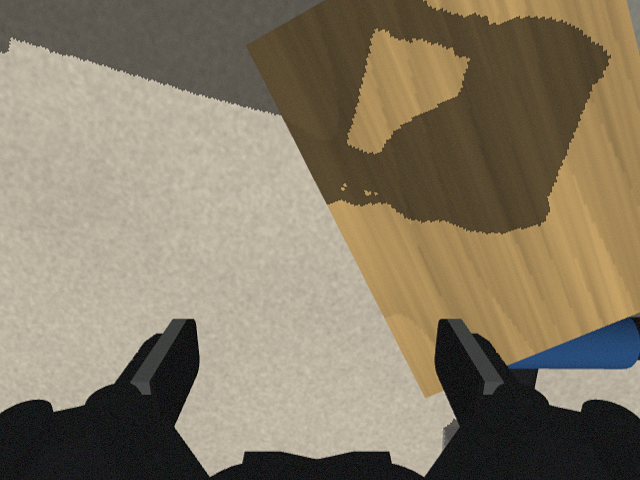

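The scene view shows the cap top near (238,167), the knob bar near (358,208), the tape at (352,312), the offcut at (250,290) and the screwdriver at (300,190). In the side view the cap top is near (381,268) and the knob bar near (289,238). I'll zoom in for exact pixels.

```bash
python3 - <<'E'
import cv2,numpy as np
a=cv2.imread('pics/scene0.png');b=cv2.imread('pics/side0.png')
def z(i,x,y,w,h,k): return cv2.resize(i[y:y+h,x:x+w],None,fx=k,fy=k,interpolation=cv2.INTER_CUBIC)
c=np.hstack([z(a,215,150,50,75,8),z(a,325,190,50,75,8)]);cv2.imwrite('pics/za.png',cv2.convertScaleAbs(c,alpha=1.8))
c=np.hstack([z(b,355,250,50,75,8),z(b,265,215,50,75,8)]);cv2.imwrite('pics/zb.png',cv2.convertScaleAbs(c,alpha=1.8))
E
```

```text
(no output)
```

View pics/za.png

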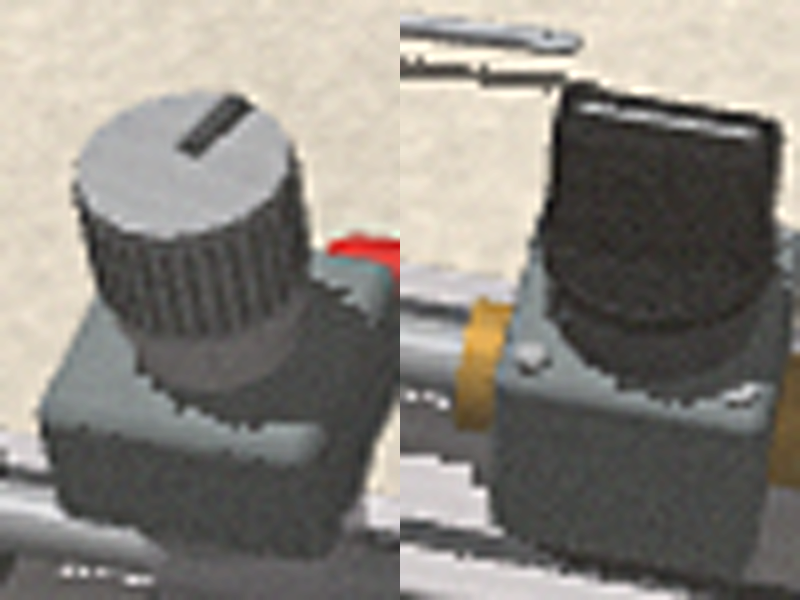

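View pics/zb.png

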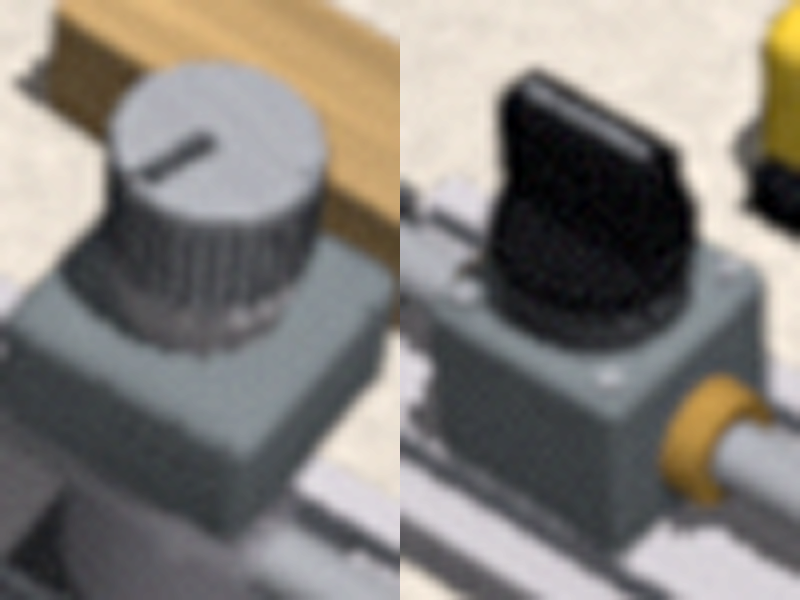

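```bash
cat > h.py <<'E'
import numpy as np,cv2
from plant import *
def ray(ci,uv):
    M=np.array(ci["mtx"]);E=np.array(ci["extrinsics"])
    d=np.linalg.inv(M)@[uv[0],uv[1],1]; d=E[:3,:3]@[d[0],-d[1],-d[2]]
    return E[:3,3],d/np.linalg.norm(d)
def onz(ci,uv,z):
    o,d=ray(ci,uv); return o+d*(z-o[2])/d[2]
def tri(rs):
    A=sum(np.eye(3)-np.outer(d,d) for o,d in rs); b=sum((np.eye(3)-np.outer(d,d))@o for o,d in rs)
    p=np.linalg.solve(A,b); return p,[np.linalg.norm(np.cross(p-o,d)) for o,d in rs]
E
python3 - <<'E'
from h import *
s=camera_info("scene");d=camera_info("side")
np.set_printoptions(precision=4,suppress=True)
for n,a,b,z in [("cap",(238.3,170.5),(382.1,267.6),.162),("knob",(358.7,204.1),(288.7,230),.124)]:
    print(n,tri([ray(s,a),ray(d,b)]),onz(s,a,z),onz(d,b,z))
p,q=onz(s,(346.3,200.6),.124),onz(s,(372.4,205.2),.124);print(p,q,np.linalg.norm(p-q))
p,q=onz(s,(198,235),.02),onz(s,(407,238),.02);print(p,q,np.linalg.norm(p-q))
p,q=onz(d,(242,265),.02),onz(d,(405,357),.02);print(p,q,np.linalg.norm(p-q))
E
```

```text
cap (array([ 0.5942, -0.0646,  0.1559]), [np.float64(0.0006976596100323554), np.float64(0.0006976596100323022)]) [ 0.5985 -0.059   0.162 ] [ 0.5911 -0.0691  0.162 ]
knob (array([0.5307, 0.1141, 0.1245]), [np.float64(0.0011219064363390805), np.float64(0.001121906436339172)]) [0.5293 0.1146 0.124 ] [0.5316 0.1136 0.124 ]
[0.533  0.0947 0.124 ] [0.5201 0.1334 0.124 ] 0.040760677050522075
[ 0.6549 -0.1308  0.02  ] [0.4651 0.1811 0.02  ] 0.36513591370321385
[0.4619 0.1742 0.02  ] [ 0.5892 -0.1495  0.02  ] 0.34785021138789934
```

```bash
cat >> h.py <<'E'
from scipy.spatial.transform import Rotation as R
def q(a):
    x=np.array([0,0,-1.]);z=np.array([np.cos(a),np.sin(a),0]);y=np.cross(z,x)
    w=R.from_matrix(np.c_[x,y,z]).as_quat(); return [w[3],w[0],w[1],w[2]]
np.set_printoptions(precision=4,suppress=True)
def snap(n,f):
    ci=camera_info(n); im=snapshot(n)[:,:,::-1].copy(); cv2.imwrite(f"pics/{f}.png",im)
    np.savez(f"pics/{f}.npz",mtx=ci["mtx"],extrinsics=ci["extrinsics"]); return ci,im
def jaw():
    w=get_tcp_rot(); z=R.from_quat([w[1],w[2],w[3],w[0]]).apply([0,0,1]); return np.arctan2(z[1],z[0])
E
python3 - <<'E'
from h import *
y=np.deg2rad(19.6)
print(jaw())
for xy in [(.531,.114),(.594,-.065)]:
  for k in range(8):
    a=y+k*np.pi/4
    j=solve_ik([*xy,.3],q(a)); print(xy,round(a,2),j)
E
```

```text
1.2040143263205847
(0.531, 0.114) 0.34 [-0.0111  0.0298  1.5579 -0.      1.554  -0.3532]
(0.531, 0.114) 1.13 [-0.0111  0.0298  1.5579 -0.      1.554  -1.1386]
(0.531, 0.114) 1.91 [-0.0111  0.0298  1.5579 -0.      1.554  -1.924 ]
(0.531, 0.114) 2.7 [-0.0111  0.0298  1.5579 -0.      1.554  -2.7094]
(0.531, 0.114) 3.48 [-0.0111  0.0298  1.5579 -0.      1.554   2.7884]
(0.531, 0.114) 4.27 [-0.0111  0.0298  1.5579 -0.      1.554   2.003 ]
(0.531, 0.114) 5.05 [-0.0111  0.0298  1.5579 -0.      1.554   1.2176]
(0.531, 0.114) 5.84 [-0.0111  0.0298  1.5579 -0.      1.554   0.4322]
(0.594, -0.065) 0.34 [-0.311   0.1735  1.4033 -0.      1.5648 -0.6531]
(0.594, -0.065) 1.13 [-0.311   0.1735  1.4033 -0.      1.5648 -1.4385]
(0.594, -0.065) 1.91 [-0.311   0.1735  1.4033 -0.      1.5648 -2.2239]
(0.594, -0.065) 2.7 None
(0.594, -0.065) 3.48 [-0.311   0.1735  1.4033 -0.      1.5648  2.4885]
(0.594, -0.065) 4.27 [-0.311   0.1735  1.4033 -0.      1.5648  1.7031]
(0.594, -0.065) 5.05 [-0.311   0.1735  1.4033 -0.      1.5648  0.9177]
(0.594, -0.065) 5.84 [-0.311   0.1735  1.4033 -0.      1.5648  0.1323]
```

```bash
python3 - <<'E'
from h import *
y=np.deg2rad(19.6)
move_pose([.531,.114,.30],q(y)); hold(.2)
print(get_time(),get_tcp_pos(),jaw(),get_contact_force())
snap("wrist","w1")
E
```

```text
2.3 [0.5308 0.1147 0.2999] 0.3432756120494537 [-0.5663 -0.075  -0.04  ]
```

View pics/w1.png

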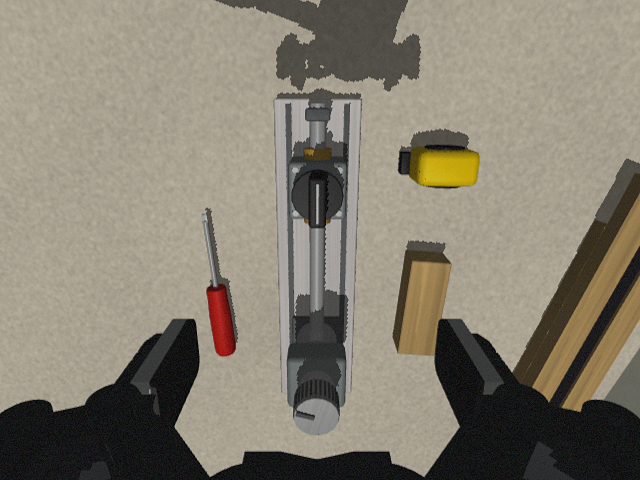

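```bash
python3 - <<'E'
import cv2,numpy as np
b=cv2.imread('pics/w1.png')
def z(i,x,y,w,h,k): return cv2.resize(i[y:y+h,x:x+w],None,fx=k,fy=k,interpolation=cv2.INTER_CUBIC)
c=np.hstack([z(b,282,150,72,90,5.5),z(b,282,360,72,90,5.5)]);cv2.imwrite('pics/zw1.png',cv2.convertScaleAbs(c,alpha=1.8))
E
```

```text
(no output)
```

View pics/zw1.png

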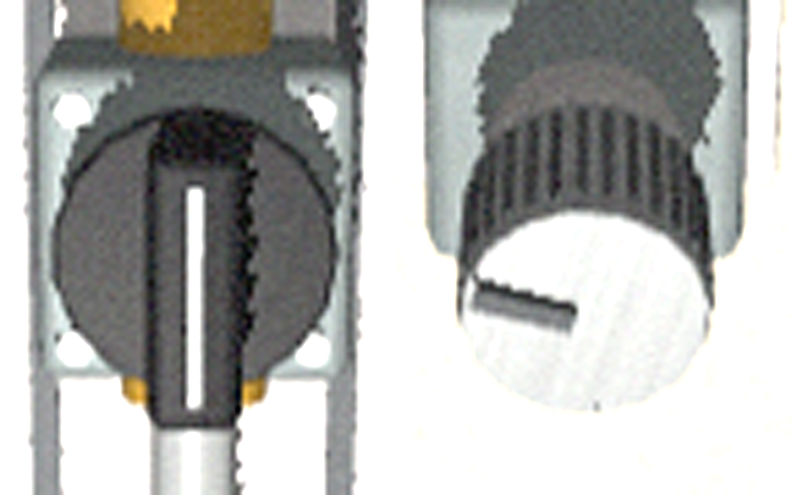

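```bash
python3 - <<'E'
from h import *
s=camera_info("scene");d=camera_info("side");w=np.load("pics/w1.npz")
for n,a,b,c,z in [("cap",(238.3,170.5),(382.1,267.6),(316.4,416.5),.158),("knob",(358.7,204.1),(288.7,230),(317.5,203.8),.124)]:
    print(n,tri([ray(s,a),ray(d,b),ray(w,c)]),onz(w,c,z))
p,r=[onz(w,c,.124) for c in [(317.5,150+165/5.5),(317.5,150+428/5.5)]];print(p,r,np.linalg.norm(p-r), np.arctan2(*(-(p-r)[:2]*[1,-1])))
for u,v in [((275,98),(281,390)),((361,98),(351.5,390))]:
    p,r=onz(w,u,.02),onz(w,v,.02); e=p-r; print(p,r,np.arctan2(-e[0],e[1]))
E
```

```text
cap (array([ 0.5946, -0.0647,  0.1565]), [np.float64(0.0011358528937275081), np.float64(0.0005642271308771326), np.float64(0.0009699668330968865)]) [ 0.595  -0.0643  0.158 ]
knob (array([0.5312, 0.1145, 0.1245]), [np.float64(0.001294503507003818), np.float64(0.0011099084390370681), np.float64(0.0006727977096009593)]) [0.5319 0.1146 0.124 ]
[0.5251 0.1336 0.124 ] [0.539  0.0947 0.124 ] 0.04125694411303753 0.34433005406781825
[0.4625 0.1806 0.02  ] [ 0.5789 -0.1549  0.02  ] 0.3338193474672489
[0.5448 0.2101 0.02  ] [ 0.6642 -0.1243  0.02  ] 0.34292685414207347
```

```bash
python3 - <<'E'
from h import *
a=0.342
move_linear([.5313,.1145,.150],.15,q(a))
move_linear([.5313,.1145,.108],.08,q(a)); hold(.1)
print(get_tcp_pos(),get_contact_force())
gripper_to(0.0,50); hold(.2)
print(get_time(),get_finger_gap(),get_tcp_pos(),get_contact_force(),get_wrist_torque(),jaw())
snap("side","s2");snap("wrist","w2")
E
```

```text
[0.5318 0.1145 0.1086] [ 0.4803 -0.1987  0.1755]
5.2417 0.00017704047532286597 [0.5313 0.1145 0.108 ] [-0.337  -0.7533 -0.7115] [-0.0194 -0.022  -0.0187] 0.3420258616773443
```

View pics/w2.png

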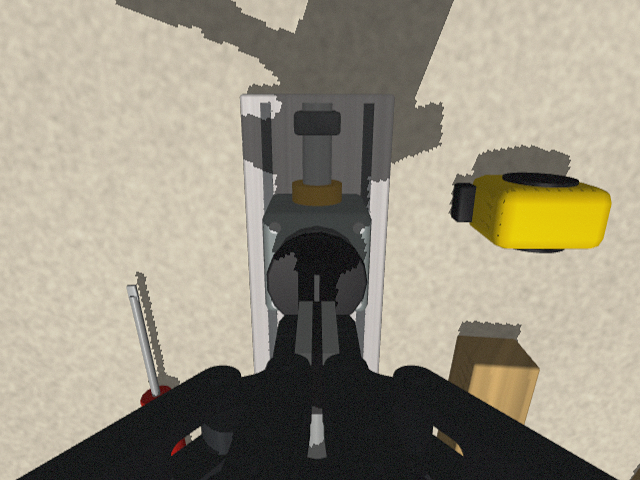

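View pics/s2.png

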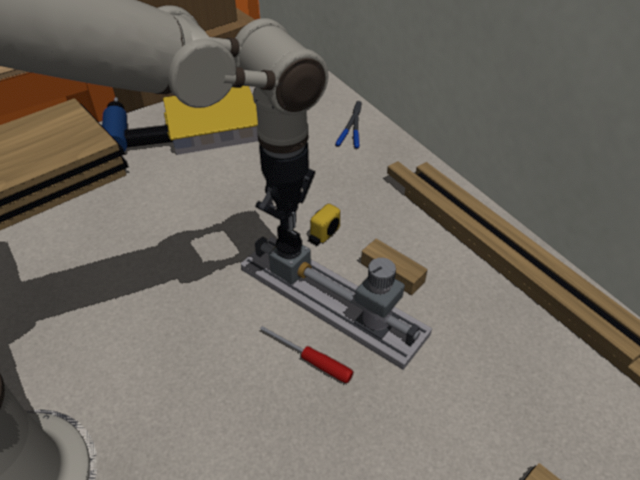

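```bash
python3 - <<'E'
import cv2,numpy as np
b=cv2.imread('pics/w2.png');d=cv2.imread('pics/s2.png')
def z(i,x,y,w,h,k): return cv2.resize(i[y:y+h,x:x+w],None,fx=k,fy=k,interpolation=cv2.INTER_CUBIC)
c=np.hstack([z(b,257,220,120,180,3.3),z(d,250,160,80,120,4.95)]);cv2.imwrite('pics/zw2.png',cv2.convertScaleAbs(c,alpha=2.8))
E
```

```text
(no output)
```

View pics/zw2.png

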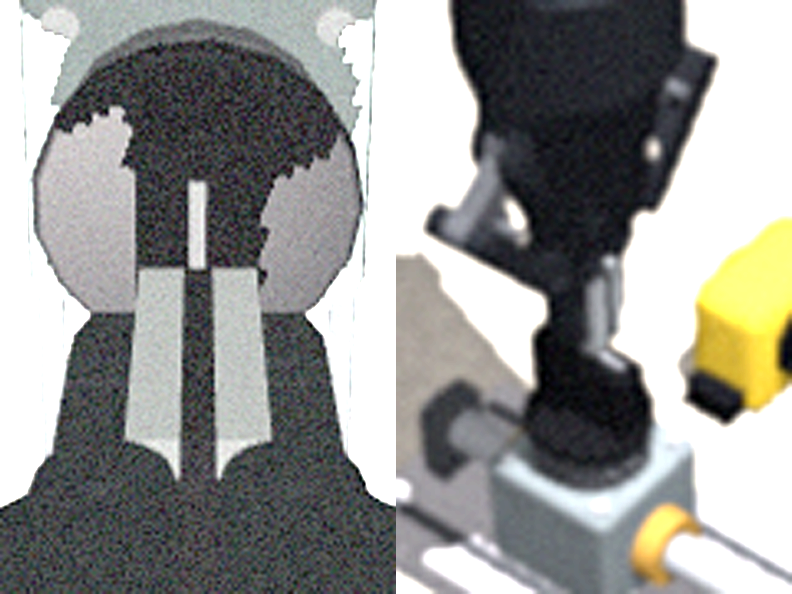

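```bash
python3 - <<'E'
from h import *
d=camera_info("side");w=np.load("pics/w2.npz"); s=camera_info("scene")
print(w["extrinsics"]); print(tri([ray(d,(291.2,231.7)),ray(w,(317.6,301.2))]))
t=[.5313,.1145,.100]
def proj(c,p):
    E=np.array(c["extrinsics"]);x=E[:3,:3].T@(np.array(p)-E[:3,3]);u=np.array(c["mtx"])@[x[0],-x[1],-x[2]];return u[:2]/u[2]
for z in(.1,.108,.119,.1245): print(z,proj(w,[.5313,.1145,z]),proj(d,[.5313,.1145,z]))
snap("scene","sc2")
im=cv2.imread("pics/sc2.png")[140:260,300:440];cv2.imwrite("pics/zsc2.png",cv2.convertScaleAbs(cv2.resize(im,None,fx=5,fy=5,interpolation=2),alpha=2))
E
```

```text
[[ 0.942  -0.3188 -0.1051  0.5048]
 [ 0.3357  0.8943  0.2958  0.19  ]
 [-0.0003 -0.3139  0.9495  0.2726]
 [ 0.      0.      0.      1.    ]]
(array([0.5342, 0.1149, 0.1158]), [np.float64(0.002623381182346982), np.float64(0.0026233811823469203)])
0.1 [315.8835 287.6394] [288.859  239.4813]
0.108 [315.8492 295.3593] [288.666  236.2695]
0.119 [315.797  307.0942] [288.3971 231.7955]
0.1245 [315.7685 313.5162] [288.2611 229.533 ]
```

View pics/zsc2.png

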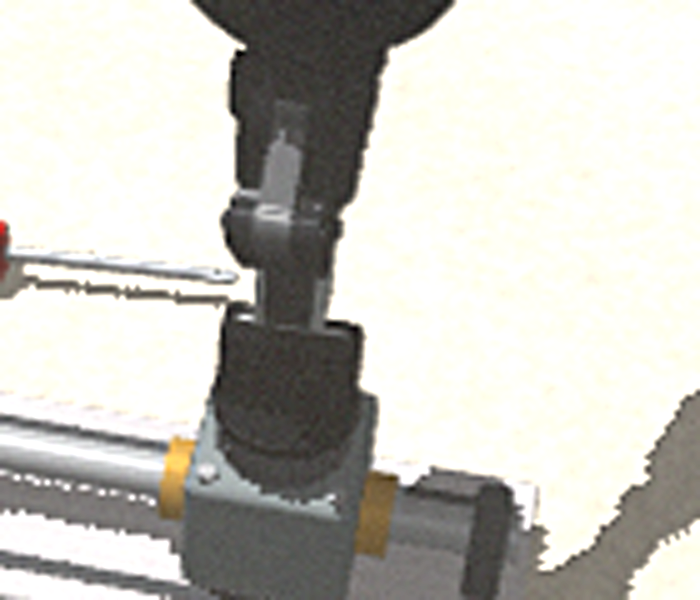

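The fingers read shut (gap 0.0002) with no force, so they aren't holding the 15 mm bar. In all three views they end at the bar's top edge, at side (291,232) and wrist (318,301). I'll open them and check where the tips are.

```bash
python3 - <<'E'
from h import *
gripper_to(0.04); hold(.1)
print(get_finger_gap(),get_tcp_pos(),get_contact_force())
for n in ["side","wrist","scene"]: snap(n,n+"3")
b=cv2.imread('pics/wrist3.png');d=cv2.imread('pics/side3.png');e=cv2.imread('pics/scene3.png')
def z(i,x,y,w,h,k): return cv2.resize(i[y:y+h,x:x+w],(int(w*k),int(h*k)),interpolation=cv2.INTER_CUBIC)
c=np.hstack([z(b,257,220,120,200,2.5),z(d,255,165,60,120,4.166),z(e,330,150,60,120,4.166)]);cv2.imwrite('pics/z3.png',cv2.convertScaleAbs(c,alpha=2.8))
E
```

```text
0.03928104220969838 [0.5313 0.1145 0.108 ] [0.1309 0.2862 0.0768]Traceback (most recent call last):
  File "<stdin>", line 7, in <module>
    return _nx.concatenate(arrs, 1, dtype=dtype, casting=casting)
           ~~~~~~~~~~~~~~~^^^^^^^^^^^^^^^^^^^^^^^^^^^^^^^^^^^^^^^
ValueError: all the input array dimensions except for the concatenation axis must match exactly, but along dimension 0, the array at index 0 has size 500 and the array at index 1 has size 499
```

```bash
python3 - <<'E'
import cv2,numpy as np
b=cv2.imread('pics/wrist3.png');d=cv2.imread('pics/side3.png');e=cv2.imread('pics/scene3.png')
def z(i,x,y,w,h): return cv2.resize(i[y:y+h,x:x+w],(int(500*w/h),500),interpolation=cv2.INTER_CUBIC)
c=np.hstack([z(b,257,220,120,200),z(d,255,165,60,120),z(e,330,150,60,120)]);cv2.imwrite('pics/z3.png',cv2.convertScaleAbs(c,alpha=2.8))
E
```

```text
(no output)
```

View pics/z3.png

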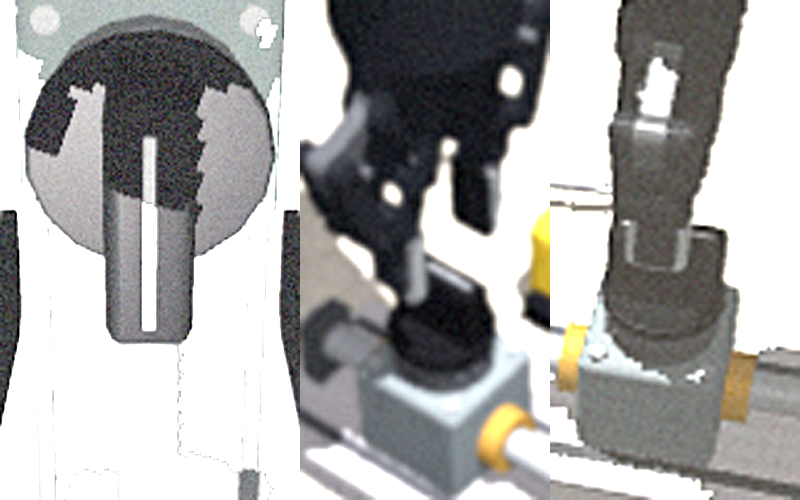

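```bash
python3 - <<'E'
from h import *
s=camera_info("scene");d=camera_info("side")
print(tri([ray(d,(298.2,221.4)),ray(s,(355.2,214.8))]))
u=np.array([np.cos(.342),np.sin(.342)])
print(np.array([.5313,.1145])+.02*u, onz(d,(255+112/4.166,165+305/4.166),.11))
E
```

```text
(array([0.5545, 0.1215, 0.1265]), [np.float64(0.0011206378303043035), np.float64(0.0011206378303044086)])
[0.5501 0.1212] [0.5181 0.1151 0.11  ]
```

```bash
python3 - <<'E'
from h import *
move_linear([.5313,.1145,.17],.15,q(.342)); gripper_to(0.0); hold(.2)
print(get_time(),get_finger_gap(),get_tcp_pos(),get_contact_force())
for n in ["side","wrist","scene"]: snap(n,n+"4")
b=cv2.imread('pics/wrist4.png');d=cv2.imread('pics/side4.png');e=cv2.imread('pics/scene4.png')
def z(i,x,y,w,h): return cv2.resize(i[y:y+h,x:x+w],(int(500*w/h),500),interpolation=cv2.INTER_CUBIC)
c=np.hstack([z(b,257,220,120,200),z(d,255,145,60,120),z(e,330,120,60,120)]);cv2.imwrite('pics/z4.png',cv2.convertScaleAbs(c,alpha=2.8))
E
```

```text
7.3417 -2.9887817556524186e-05 [0.5313 0.1145 0.17  ] [0.3742 0.4792 0.9626]
```

View pics/z4.png

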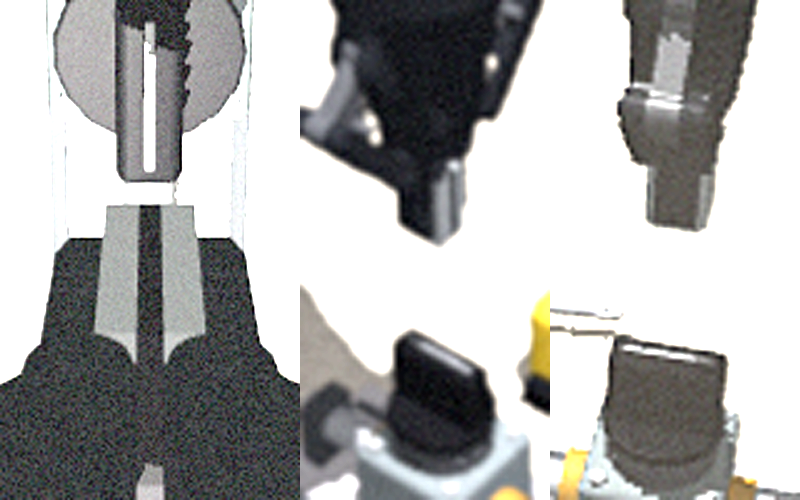

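```bash
python3 - <<'E'
from h import *
s=camera_info("scene");d=camera_info("side");w=np.load("pics/wrist4.npz")
print(tri([ray(d,(287.4,203.3)),ray(s,(361.2,175))]))
print(tri([ray(d,(287.4,203.3)),ray(s,(361.2,175)),ray(w,(316.6,302.4))]))
n=np.array([-np.sin(.342),np.cos(.342)])
def proj(c,p):
    E=np.array(c["extrinsics"]);x=E[:3,:3].T@(np.array(p)-E[:3,3]);u=np.array(c["mtx"])@[x[0],-x[1],-x[2]];return u[:2]/u[2]
for h in (0.162,.17,.18,.19):
  print(h,proj(d,[.5313,.1145,h]),proj(s,[.5313,.1145,h]),proj(w,[*(np.array([.5313,.1145])+.011*n),h]))
print(solve_ik([.5313,.1145,.09],q(.342)))
E
```

```text
(array([0.5317, 0.1148, 0.1854]), [np.float64(0.0010436150573539216), np.float64(0.001043615057353877)])
(array([0.5314, 0.116 , 0.1842]), [np.float64(0.001857575888495236), np.float64(0.0014723323251934664), np.float64(0.00210041756807469)])
0.162 [287.3056 213.6357] [359.4822 186.904 ] [315.8199 265.1961]
0.17 [287.0951 210.1341] [359.8099 182.9105] [315.7836 272.1072]
0.18 [286.8287 205.7004] [360.2284 177.8113] [315.7336 281.6224]
0.19 [286.5583 201.2025] [360.6569 172.5888] [315.6777 292.2741]
[-0.0102  0.2026  1.7959 -0.      1.1431 -0.3522]
```

The shut fingertips triangulate to z≈0.185 while the TCP reads 0.170. The real tips are therefore about 15 mm behind the reported TCP, not 8 mm ahead of it, a 23 mm difference in height. That explains closing just above the bar top (0.1245). The lateral position agrees to 1 mm, so I'll correct the height and watch the force on the way down.

```bash
python3 - <<'E'
from h import *
a=0.342;x=[.5313,.1145]
gripper_to(0.045)
move_linear([*x,.115],.12,q(a))
for z in (.105,.095,.088,.085):
    move_linear([*x,z],.06,q(a)); f=get_contact_force(); print(z,f)
    if abs(f[2])>8: break
gripper_to(0.0,50); hold(.2)
print(get_time(),get_finger_gap(),get_tcp_pos(),get_contact_force(),get_wrist_torque(),jaw())
for n in ["side","wrist","scene"]: snap(n,n+"5")
b=cv2.imread('pics/wrist5.png');d=cv2.imread('pics/side5.png');e=cv2.imread('pics/scene5.png')
def z(i,x,y,w,h): return cv2.resize(i[y:y+h,x:x+w],(int(500*w/h),500),interpolation=cv2.INTER_CUBIC)
c=np.hstack([z(b,257,220,120,200),z(d,255,165,60,120),z(e,330,150,60,120)]);cv2.imwrite('pics/z5.png',cv2.convertScaleAbs(c,alpha=2.8))
E
```

```text
0.105 [0.0968 0.596  0.2043]
0.095 [-0.2913 -1.3326  0.2863]
0.088 [ 0.1687  0.2322 -0.3412]
0.085 [-0.2592  0.2701 -0.8826]
10.325 0.013516981486467617 [0.5313 0.1145 0.0852] [-2.1191  0.0662  2.964 ] [-0.1758  0.3812 -0.1189] 0.34196517580606783
```

View pics/z5.png

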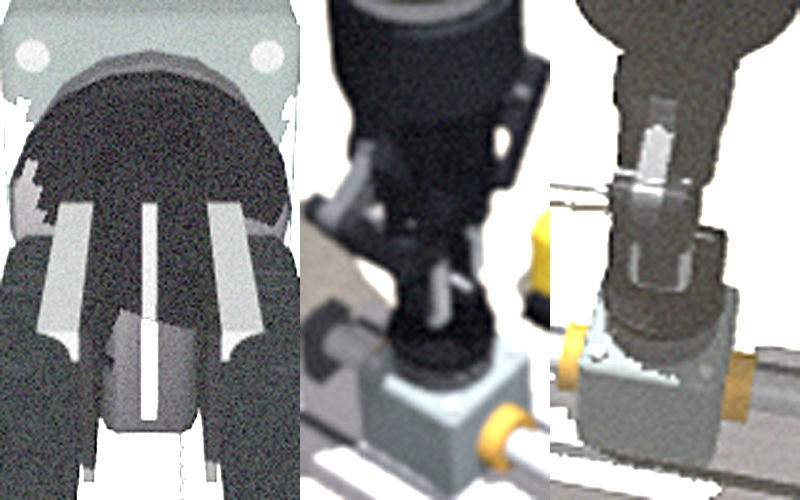

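The bar is gripped: the gap reads 13.5 mm and the views show the pads on both sides of it. Next I press.

```bash
python3 - <<'E'
from h import *
a=0.342;x=[.5313,.1145]
for z in np.arange(.084,.072,-.001):
    move_linear([*x,z],.02,q(a)); f=get_contact_force(); print(round(z,4),get_tcp_pos()[2],f)
    if f[2]>22: break
print(get_time(),get_finger_gap(),get_wrist_torque())
E
```

```text
0.084 0.08405115606674468 [-2.8527 -0.0211  4.6208]
0.083 0.08306759914134305 [-3.1453 -0.7974  5.451 ]
0.082 0.08218471686326838 [-3.7421 -1.6237  5.8775]
0.081 0.08128298407520995 [-3.6497 -1.3258  6.2122]
0.08 0.08038746909104635 [-4.5661 -0.5088  8.0769]
0.079 0.07949403121974674 [-4.4889 -0.1552  8.6438]
0.078 0.07931397868981477 [-7.3851 -1.6898 13.3305]
0.077 0.07922673132217763 [-10.6207  -0.6299  19.3373]
0.076 0.07920620541912607 [-12.9501  -1.8498  26.2615]
12.725 0.013472033060739545 [-0.3302  2.3128 -0.13  ]
```

The press profile matches the spring (about 4 to 9 N over 6 mm, then a hard stop). Next is the clockwise turn while pressed.

```bash
python3 - <<'E'
from h import *
a=0.342;x=[.5313,.1145]
for t in (.15,.4,.7,1.0,1.3,1.5,1.58):
    move_pose([*x,.077],q(a-t)); print(t,round(a-jaw(),3),get_tcp_pos(),get_contact_force(),get_wrist_torque())
    if np.linalg.norm(get_contact_force())>45 or abs(get_wrist_torque()[2])>1.5: print("stop");break
print(get_time(),get_finger_gap(),get_joints())
E
```

```text
0.15 0.15 [0.5314 0.1144 0.0792] [-10.0808  -1.332   19.1783] [-0.2767  1.8104  0.015 ]
0.4 0.4 [0.5312 0.1144 0.0792] [-10.6683  -1.6975  20.8446] [-0.2879  1.8876 -0.0335]
0.7 0.7 [0.5311 0.1145 0.0792] [-11.7009  -1.8394  20.7481] [-0.2688  1.9882 -0.0216]
1.0 1.0 [0.5309 0.1146 0.0792] [-11.5933  -0.9235  21.2987] [-0.2201  2.1058 -0.0337]
1.3 1.3 [0.5308 0.1147 0.0793] [-11.5701  -1.1712  21.7886] [-0.1434  2.1476 -0.0109]
1.5 1.5 [0.5307 0.1148 0.0792] [-11.9006  -0.9368  21.1996] [-0.1166  2.2565 -0.0859]
1.58 1.579 [0.5307 0.1148 0.0793] [-11.5581  -0.5734  21.3157] [-0.1167  2.2075  0.2079]
15.075 0.013898678093852986 [-0.0095  0.2177  1.802  -0.0002  1.1238  1.2273]
```

```bash
python3 - <<'E'
from h import *
a=0.342;x=[.5313,.1145]
move_pose([*x,.077],q(a-1.61));print(round(a-jaw(),3),get_wrist_torque()[2])
move_linear([*x,.085],.04,q(a-1.59)); hold(.1);print(get_tcp_pos(),get_contact_force(),get_wrist_torque()[2])
gripper_to(.045); move_linear([*x,.135],.15,q(a-1.57)); hold(.1)
print(get_time(),get_contact_force())
move_linear([*x,.18],.2,q(a-1.57))
for n in ["side","wrist"]: snap(n,n+"6")
b=cv2.imread('pics/wrist6.png');d=cv2.imread('pics/side6.png')
def z(i,x,y,w,h): return cv2.resize(i[y:y+h,x:x+w],(int(500*w/h),500),interpolation=cv2.INTER_CUBIC)
c=np.hstack([z(b,200,100,240,300),z(d,235,165,90,120)]);cv2.imwrite('pics/z6.png',cv2.convertScaleAbs(c,alpha=2.2))
E
```

```text
1.606 1.1374473534240157
[0.5305 0.1148 0.0845] [-5.7977  1.1195  4.2048] 0.692433269189759
16.7667 [-0.8919  0.2013 -0.8941]
```

View pics/z6.png

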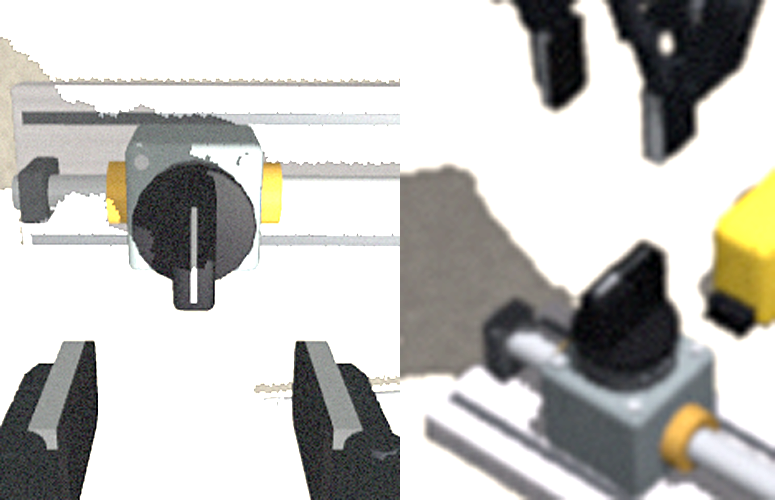

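The bar now lies across the pipe, and its top is at side (290,231) against (289,230) before, so it has sprung up. On to the cap.

```bash
python3 - <<'E'
from h import *
s=2.55;x=[.5946,-.0647]
gripper_to(.07)
j=solve_ik([*x,.20],q(s)); print(j)
j=list(j)
assert j[5]<-2.5
move_j(j); hold(.1)
for z in (.15,.135,.125,.118,.112):
    move_linear([*x,z],.1,q(s)); f=get_contact_force()
    if np.linalg.norm(f)>8: print("contact",z,f);break
print(get_time(),get_tcp_pos(),jaw(),f,get_joints())
gripper_to(0.0,60); hold(.2)
print(get_time(),get_finger_gap(),get_tcp_pos(),get_contact_force(),get_wrist_torque(),jaw())
for n in ["side","scene"]: snap(n,n+"7")
b=cv2.imread('pics/scene7.png');d=cv2.imread('pics/side7.png')
def z(i,x,y,w,h): return cv2.resize(i[y:y+h,x:x+w],(int(500*w/h),500),interpolation=cv2.INTER_CUBIC)
c=np.hstack([z(b,200,120,90,120),z(d,340,200,90,120)]);cv2.imwrite('pics/z7.png',cv2.convertScaleAbs(c,alpha=2.2))
E
```

```text
[-0.3102  0.2244  1.5405 -0.      1.3767 -2.8602]
22.8 [ 0.5942 -0.0646  0.1114] 2.5500010316224535 [0.373  0.0563 0.2224] [-0.3102  0.3074  1.6225  0.      1.2128 -2.8602]
23.3833 0.04037909790645962 [ 0.5945 -0.0645  0.1126] [-4.3659  0.9308  4.701 ] [ 0.3179  0.6396 -0.0607] 2.550153386258989
```

View pics/z7.png

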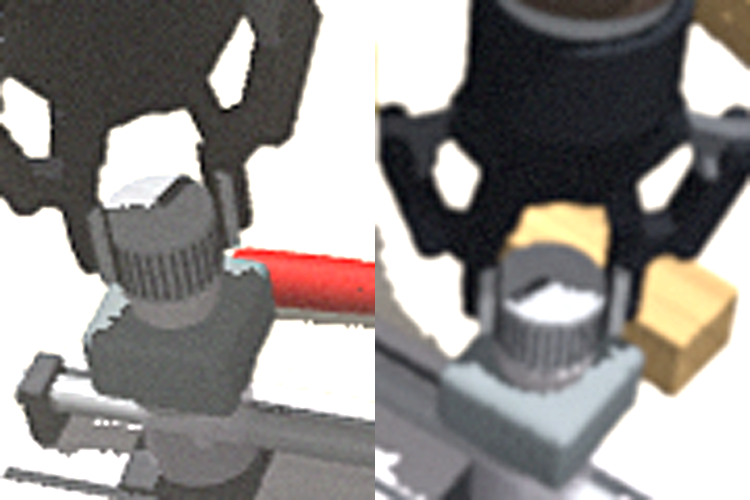

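The cap is gripped (gap 40.4 mm), with the pads on either side of it at about (165,250) and (555,310) in the crop. I'll screw it down and watch the torque.

```bash
python3 - <<'E'
from h import *
s=2.55;x=[.5945,-.0646];t=0
while t<3.85:
    t+=.2 if t<1.8 else .1
    move_pose([*x,.112-.00064*t],q(s-t)); T=get_wrist_torque()[2]
    act=(s-jaw())%(2*np.pi); print(round(t,2),round(act,3),get_contact_force().round(1),round(T,3))
    if abs(T)>.5 or np.linalg.norm(get_contact_force())>40: break
hold(.3)
print(get_time(),get_finger_gap(),get_tcp_pos(),get_wrist_torque(),jaw(),get_joints())
E
```

```text
0.2 0.2 [-3.2  0.6  4.8] -0.053
0.4 0.4 [-3.1  1.7  5.1] -0.003
0.6 0.6 [-3.1  0.7  5.3] -0.09
0.8 0.8 [-3.   0.8  4.7] -0.022
1.0 1.0 [-3.6  0.3  5.1] -0.019
1.2 1.2 [-3.7  1.3  5.1] 0.012
1.4 1.4 [-3.8  0.5  5.2] -0.07
1.6 1.6 [-3.3  0.3  4.9] -0.029
1.8 1.8 [-4.1  0.2  5.3] -0.024
2.0 2.0 [-4.3  0.1  4.5] -0.025
2.1 2.1 [-3.7 -0.2  5. ] -0.069
2.2 2.2 [-4.6  0.2  4.6] -0.033
2.3 2.3 [-2.9  0.7  5.5] -0.023
2.4 2.4 [-3.5  0.2  5.4] -0.033
2.5 2.5 [-3.6  0.2  5.3] -0.03
2.6 2.6 [-4.3 -0.   5.2] -0.029
2.7 2.7 [-4.2 -0.2  5.6] -0.02
2.8 2.8 [-3.2  0.8  5.6] -0.064
2.9 2.897 [-3.5  0.3  5.2] 1.247
29.1167 0.040026985080728286 [ 0.5943 -0.0648  0.1107] [0.0778 0.7143 1.1999] -0.346643764778207 [-0.3098  0.3081  1.6231 -0.0015  1.2107  0.0374]
```

Torque jumped from −0.03 to 1.25 N m at 2.90 rad of turn, which is within the 2.0–3.6 start range, so the cap is bottomed. I've held it there 0.3 s; now I back it off 1.6 rad while staying gripped.

```bash
python3 - <<'E'
from h import *
s=2.55;x=[.5945,-.0646];t=2.9
snap("side","side8a")
for t in list(np.arange(2.8,1.3,-.2))+[1.3]:
    move_pose([*x,.112-.00064*t],q(s-t)); act=(s-jaw())%(2*np.pi); print(round(t,2),round(act,3),get_contact_force().round(1),round(get_wrist_torque()[2],3))
hold(.5)
print(get_time(),get_finger_gap(),get_tcp_pos(),get_wrist_torque(),jaw(),get_qvel())
for n in ["side","scene","wrist"]: snap(n,n+"8")
def z(i,x,y,w,h): return cv2.resize(i[y:y+h,x:x+w],(int(400*w/h),400),interpolation=cv2.INTER_CUBIC)
r=lambda n:cv2.imread(f'pics/{n}.png')
c=np.hstack([z(r('side8a'),340,220,90,120),z(r('side8'),340,220,90,120)]);cv2.imwrite('pics/z8.png',cv2.convertScaleAbs(c,alpha=2.2))
E
```

```text
2.8 2.799 [-3.6 -0.1  6.8] 0.041
2.6 2.599 [-3.7  1.3  5.3] 0.026
2.4 2.399 [-4.5  0.2  5.4] 0.111
2.2 2.199 [-4.2  0.2  5.1] 0.023
2.0 1.999 [-2.7 -0.   5.4] 0.023
1.8 1.8 [-2.8  0.9  5.2] 0.025
1.6 1.601 [-3.5  0.1  6.3] 0.037
1.4 1.401 [-3.7  0.1  5. ] 0.043
1.3 1.301 [-3.6  0.7  5.8] 0.02
32.325 0.04010459335882759 [ 0.5945 -0.0647  0.1118] [0.1024 0.5677 0.0397] 1.248901710335767 [-0.0019 -0.0001 -0.0016  0.0015  0.0005 -0.001 ]
```

View pics/z8.png

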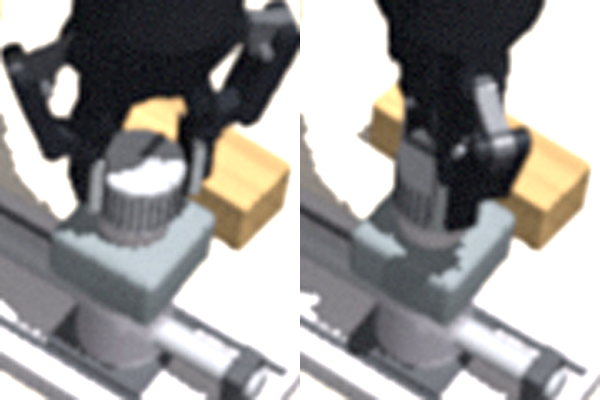

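View pics/side8.png

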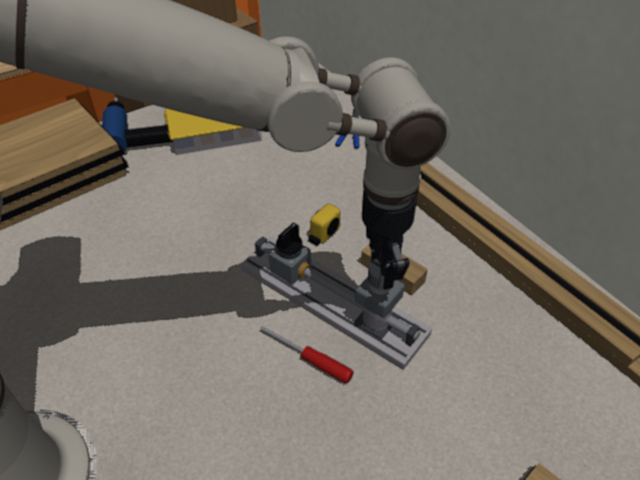

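View pics/scene8.png

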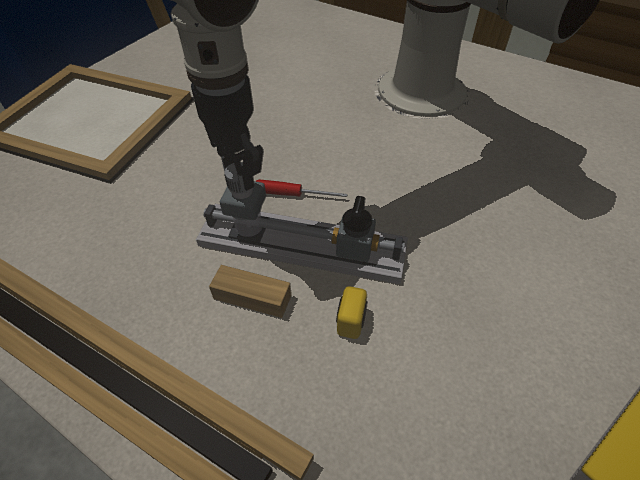

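```bash
python3 - <<'E'
from h import *
print(get_finger_gap(),get_contact_force()); print(sign_off())
E
```

```text
0.04012018846469454 [-2.588   0.6287  6.3998]
the job is handed in; nothing more can be done
None
```

I shut the air valve, screwed the filler cap down until it bottomed out, backed it off a quarter turn and handed in with the cap still gripped. The clock was at about 32 s of the 72 s allowed. `sign_off()` gave no verdict, so the checks below are all I have.

- **Valve:** I pressed the knob to its 6 mm stop and turned it 1.6 rad clockwise until it met the end stop at 1.1 N m. I let it rise and released it. The bar lies across the pipe, and its top is back within about 1 pixel of its starting height in the side view.
- **Cap:** torque jumped from −0.03 to 1.25 N m after about 2.85 rad of clockwise turn, and I held it there. Backing off 1.6 rad puts it at about 1.5–1.6 rad. That is worked out from the wrist angle, because the pads hid the index rib in the last side and scene views. At hand-in the arm was at rest and the fingers were still closed on the cap, with the gap at 40 mm.
- **Loose items:** the tape measure, offcut and screwdriver look unmoved in both final views. I did not measure their positions.

**Tool frame disagreed with the cameras:** the shut fingertips were about 15 mm behind the reported TCP, not 8 mm ahead of it. Because of this, my first grip on the knob closed on air just above the bar, without disturbing anything. I corrected the heights from the images. The final grasp point is within 30 mm of the cap's grip point either way: about 19 mm by the reported TCP, about 4 mm by the images.

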